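# Test a contact strip by running the fingertips along it

## Robot

A 7-joint arm with a two-finger parallel gripper is mounted at the origin on a cart in front of the work surface, level with it; the furniture and walls round the work are solid. World frame = base frame: x ahead of the robot, y to its left, z up, the work surface at z = 0. Lengths are in m, angles in rad, forces in N, time in s.
With the tool pointing down it reaches from about 0.4 to 0.925 m from the base axis. Payload 4.1 kg.
Tool frame: the origin (TCP) lies at the very end of the fingers, on their centre line; the grasp point (between the pads) lies ctrl.tcp_to_grasp behind it (ctrl.tcp_to_grasp is the distance from the TCP to the grasp point, in m); z points along the fingers, y is the direction in which the jaws open and shut (so a half turn about z gives the same grasp; the last joint's range is limited). The gripper opens to 85 mm and grips with 20 to 120 N. Pads are 22 mm wide; open, the fingers measure 114 mm over their backs; the gripper's body (76 mm by 85 mm) begins 54 mm behind the grasp point. The pads swing forward as they close: fully open they stand 13 mm farther back than shut.
Start: joints at [1.217, 0.398, 0.045, 1.537, -0.019, 1.207, -0.051], TCP at [0.164, -0.629, 0.231] pointing down, gripper open.
Joint ranges: [-2.82, 2.82], [-0.49, 2.23], [-1.37, 1.46], [0, 2.46], [-1.36, 4.5], [0.23, 2], [-2.94, 2.94]. Speed limits (rad/s): [2.57, 2.57, 3.14, 3.14, 3.14, 3.14, 3.14].

## Interface

Orientations are given as a unit quaternion [w, x, y, z].
In Python, from plant import ctrl gives the robot as it stands. The module is installed in compiled form; this text tells all that it offers.
- The arm moves only by the tool arm_command, never from a script. Its argument "commands" is a list of rows, each an object with "hand": the opening, from -1 (shut) to 1 (fully open), so that 0 is half open; "xyz": the shift along the world's x, y, z in cm, a list of three; "yaw": the turn about the world's z in degrees. A call has 1 to 12 rows; each row is the pose to reach, as a shift and turn from the pose commanded when the call began; what a row does not reach only later rows make up. A row lasts 1/10 s, in which the tool goes at most 50 mm and 8.59 degrees, less where a joint would pass 70% of its speed; a pose out of reach is approached as far as the arm can. A call with a gripper value outside its range is refused whole. The fingers move at their own pace and stop on an object; "force" is the grip in N (left out, the last holds). Time passes only in rows, so rows that repeat a pose let the fingers close. It gives the time, the measured TCP pose, the force and the opening at its end, in the units of the state.
- ctrl.sense(): the state, without advancing time (a new reading comes with each control period).
- ctrl.camera(name): name is "scene" or "top" or "wrist"; returns a dict with "image" (480x640x3 uint8, blue, green, red), "range_z" (480x640 float32, m along the optical axis (not along the pixel's ray), 0 where there is no reading), "mtx" (3x3 intrinsics, pixels), "dist" ([k1, k2, p1, p2, k3] as OpenCV has them; the pictures are not rectified), "xyz" and "rotation" of the camera in the world. Camera axes: x right, y down, z forward; pixel columns grow to the right and rows downward; lengths in m; the calibration is good to about 2 mm. A picture is of the moment at which its call begins.
- ctrl.job_done(): hands the job in, once; it reports no verdict.
The state is a dict: "t": time; "joint_positions": joint angles; "qvel": joint speeds; "effort": joint torques, N m; "position": TCP position; "eef_rot": TCP orientation; "force": force on the tool from outside, world axes, zero at the start; "torque": the same for the moment, N m; "opening": finger opening in m.
Only numpy, scipy, OpenCV 4.12 (cv2) and the standard library are available. Lean on these libraries where they do the work, as an engineer would, in place of code of your own. Each camera call takes 0.05 s, during which the arm holds its last target.

## Task

Test the bent contact strip on the table: with closed fingers pointing straight down, lightly run the fingertips along the middle of its black sprung bar, from the first mark by the terminal block over every mark in order, round both bends, to the last mark at the plain round end. Have the bar pressed down a few millimetres as you pass each mark, never as far as its stop, then lift clear. Do not grasp anything or disturb the loose things standing around the strip.

Things in the scene. Friction and masses are not known exactly. Their poses are not given: they have to be found in the camera images.
- strip_base: Aluminium housing of the contact strip, bolted down, 36 mm wide, 14 mm tall. Origin on the table amid the bent line, z up. In its x, y the line of marks is straight from (-65, 57.5) to a bend at (25, 57.5), a bend at (65, 17.5) and the end (65, -57.5) mm. One end carries a raised grey terminal block (34x36 mm, top 33 mm above the table) with a steel socket; the other end is plain and round.
- strip_bar (a joint): Sprung black contact bar, 18 mm wide, standing out of the housing all along the line; flat top 22 mm above the table at rest. The value is how far it is pressed down: 0 at rest, stop at 0.0075 m. The whole bar sinks evenly wherever it is pressed and springs back; about 1 N starts it, then 0.7 N per mm, so about 3 N at 3 mm.
- mark1 (a point): The first of nine thin grey cross lines on the bar, about 28 mm apart along it: its middle, on the bar's centre line at the height of the bar's top at rest (22 mm above the table); the one nearest the terminal block, whose near face is 32 mm away; 9 mm from the bar's end.
- mark2 (a point): The second of nine thin grey cross lines on the bar, about 28 mm apart along it: its middle, on the bar's centre line at the height of the bar's top at rest (22 mm above the table).
- mark3 (a point): The third of nine thin grey cross lines on the bar, about 28 mm apart along it: its middle, on the bar's centre line at the height of the bar's top at rest (22 mm above the table).
- mark4 (a point): The fourth of nine thin grey cross lines on the bar, about 28 mm apart along it: its middle, on the bar's centre line at the height of the bar's top at rest (22 mm above the table).
- mark5 (a point): The fifth of nine thin grey cross lines on the bar, about 28 mm apart along it: its middle, on the bar's centre line at the height of the bar's top at rest (22 mm above the table).
- mark6 (a point): The sixth of nine thin grey cross lines on the bar, about 28 mm apart along it: its middle, on the bar's centre line at the height of the bar's top at rest (22 mm above the table).
- mark7 (a point): The seventh of nine thin grey cross lines on the bar, about 28 mm apart along it: its middle, on the bar's centre line at the height of the bar's top at rest (22 mm above the table).
- mark8 (a point): The eighth of nine thin grey cross lines on the bar, about 28 mm apart along it: its middle, on the bar's centre line at the height of the bar's top at rest (22 mm above the table).
- mark9 (a point): The ninth of nine thin grey cross lines on the bar, about 28 mm apart along it: its middle, on the bar's centre line at the height of the bar's top at rest (22 mm above the table); at the plain round end, 9 mm from the bar's end.
- collet_knob: Bystander, loose: round knurled collet knob, 28 mm across and 26 mm tall; origin at the centre of its underside.
- lens_tube: Bystander, loose: black lens tube standing upright, 30 mm across and 45 mm tall; origin at the centre of its underside.
- post_holder_a: Bystander, loose: black upright post holder with a side thumb screw, 32x47 mm and 61 mm tall; origin at the centre of its underside.
- fork_a: Bystander, loose: flat black slotted clamping fork, 78x32 mm and 13 mm tall; origin at the centre of its underside.

How it is judged:
On the way, in this order (a step that is already met when the one before it is completed fails the run):
1. the fingertips press the bar down at the first mark (at least 1 mm; the grasp point within 11 mm of the mark, seen from above) (horizontal distance between the grasp point and mark1 below 0.011 m and value of joint strip_bar above 0.001 m and contact force between the fingers and strip_base above 0.3 N), for 0.04 s.
2. the fingertips press the bar down at the second mark (at least 1 mm; the grasp point within 11 mm of the mark, seen from above) (horizontal distance between the grasp point and mark2 below 0.011 m and value of joint strip_bar above 0.001 m and contact force between the fingers and strip_base above 0.3 N), for 0.04 s.
3. the fingertips press the bar down at the third mark (at least 1 mm; the grasp point within 11 mm of the mark, seen from above) (horizontal distance between the grasp point and mark3 below 0.011 m and value of joint strip_bar above 0.001 m and contact force between the fingers and strip_base above 0.3 N), for 0.04 s.
4. the fingertips press the bar down at the fourth mark (at least 1 mm; the grasp point within 11 mm of the mark, seen from above) (horizontal distance between the grasp point and mark4 below 0.011 m and value of joint strip_bar above 0.001 m and contact force between the fingers and strip_base above 0.3 N), for 0.04 s.
5. the fingertips press the bar down at the fifth mark (at least 1 mm; the grasp point within 11 mm of the mark, seen from above) (horizontal distance between the grasp point and mark5 below 0.011 m and value of joint strip_bar above 0.001 m and contact force between the fingers and strip_base above 0.3 N), for 0.04 s.
6. the fingertips press the bar down at the sixth mark (at least 1 mm; the grasp point within 11 mm of the mark, seen from above) (horizontal distance between the grasp point and mark6 below 0.011 m and value of joint strip_bar above 0.001 m and contact force between the fingers and strip_base above 0.3 N), for 0.04 s.
7. the fingertips press the bar down at the seventh mark (at least 1 mm; the grasp point within 11 mm of the mark, seen from above) (horizontal distance between the grasp point and mark7 below 0.011 m and value of joint strip_bar above 0.001 m and contact force between the fingers and strip_base above 0.3 N), for 0.04 s.
8. the fingertips press the bar down at the eighth mark (at least 1 mm; the grasp point within 11 mm of the mark, seen from above) (horizontal distance between the grasp point and mark8 below 0.011 m and value of joint strip_bar above 0.001 m and contact force between the fingers and strip_base above 0.3 N), for 0.04 s.
9. the fingertips press the bar down at the ninth mark (at least 1 mm; the grasp point within 11 mm of the mark, seen from above) (horizontal distance between the grasp point and mark9 below 0.011 m and value of joint strip_bar above 0.001 m and contact force between the fingers and strip_base above 0.3 N), for 0.04 s.
At the end, for the whole second after the job is handed in: After all nine marks have been pressed in order, the bar has sprung back (less than 0.6 mm down) and every loose thing stands upright and at rest within 10 mm of where it began (value of joint strip_bar below 0.0006 m and distance of each of collet_knob, lens_tube, post_holder_a, fork_a from where it was at the start of the episode below 0.01 m and angle between each of collet_knob, lens_tube, post_holder_a, fork_a's own z axis and vertical below 0.15 rad and linear speed of each of collet_knob, lens_tube, post_holder_a, fork_a below 0.02 m/s); the robot touches nothing.
It fails at once if the bar is pressed almost to its stop (more than 6.7 mm) (value of joint strip_bar above 0.0067 m).
It fails at once if the fingers push the strip with more than 20 N (contact force between the fingers and strip_base above 20 N).
It fails at once if a loose thing beside the strip is moved or lifted by more than 10 mm (distance of any of collet_knob, lens_tube, post_holder_a, fork_a from where it was at the start of the episode above 0.01 m).
It also fails if it takes over 45 s, if anything falls off the work surface, if the arm or the gripper's body presses on something with over 40 N, if the wrist force passes 120 N, or if a joint passes its speed limit or range.

## Working session

There is one attempt and no reset: what is moved stays moved. The work goes in short steps, Python scripts to look and compute and a tool call to move; the robot and the scene stay as the last step left them, time stands still between calls to the robot, and variables do not carry over. Pictures are saved under pics/ and viewed, and the job is handed in when it is done.

Besides the shell and the picture viewer there is one more tool, called after "Request:" as name([rows], argument=value, ...), one row to a line, values as JSON. arm_command: Moves the arm, as the interface text tells. Its arguments: {"type":"object","properties":{"commands":{"type":"array","items":{"type":"object","properties":{"hand":{"type":"number"},"xyz":{"type":"array","items":{"type":"number"}},"yaw":{"type":"number"}}}},"force":{"type":"number"}},"required":["commands"]}

```bash
mkdir -p pics; python3 - <<'E'
from plant import ctrl
import cv2,numpy as np
s=ctrl.sense();print(s,ctrl.tcp_to_grasp)
for n in("top","scene"):
    c=ctrl.camera(n);cv2.imwrite(f"pics/{n}1.png",c["image"]);print(n,c["mtx"],c["dist"],c["xyz"],c["rotation"])
    np.savez(f"{n}1.npz",**c)
E
```

```text
{'t': 0.0, 'joint_positions': array([ 1.21698796,  0.39919303,  0.0450345 ,  1.53784768, -0.01867425,
        1.20687967, -0.05071262]), 'qvel': array([ 0.00026896, -0.00024275, -0.0006839 , -0.00095489, -0.00110527,
        0.00023095, -0.00081848]), 'effort': array([-2.22702652e-04, -4.75121748e+01,  1.36427008e+00, -2.54226726e+01,
        1.12795070e-02,  9.45739739e-03, -6.82503099e-06]), 'position': array([ 0.1636989 , -0.62841712,  0.23027718]), 'eef_rot': array([-9.32530790e-04,  9.91887706e-01,  1.27113612e-01, -1.98572992e-04]), 'force': array([0.0531451 , 0.30452179, 0.00344712]), 'torque': array([0.03884514, 0.02286813, 0.02615655]), 'opening': 0.08597077250321458} 0.0187
top [[596.98573655   0.         317.46313788]
 [  0.         596.98573655 238.55528614]
 [  0.           0.           1.        ]] [-0.05752057  0.          0.          0.          0.        ] [ 0.42061676 -0.18217665  0.89582318] [ 0.04233945 -0.70134312  0.70808846 -0.07025624]
scene [[455.01433144   0.         316.39255442]
 [  0.         455.01433144 236.84735256]
 [  0.           0.           1.        ]] [-0.06666429  0.          0.          0.          0.        ] [0.15794887 0.4579805  0.45127651] [ 0.13011758 -0.21810935  0.82588875 -0.50339399]
```

View pics/top1.png

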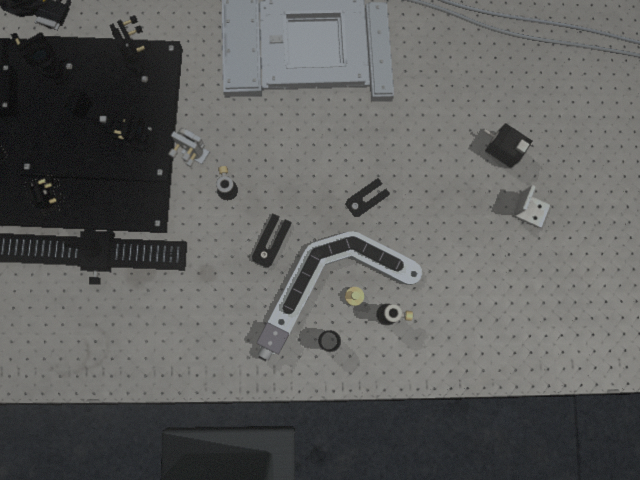

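View pics/scene1.png

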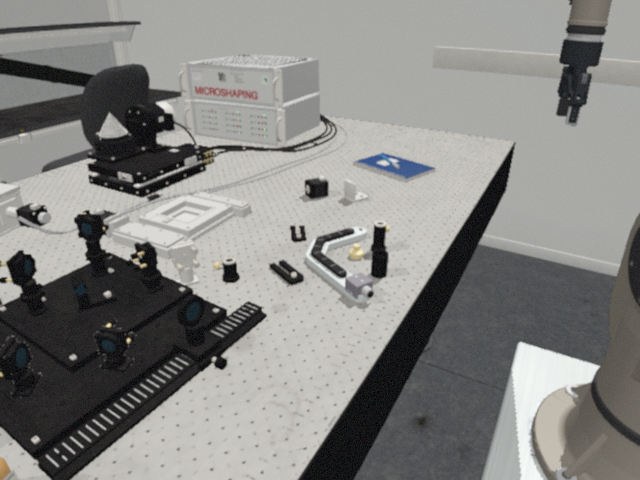

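```bash
cat > h.py <<'E'
import numpy as np,cv2
from scipy.spatial.transform import Rotation as R
def rot(c):
    q=np.array(c["rotation"]);
    return R.from_quat([q[1],q[2],q[3],q[0]]).as_matrix() if q.size==4 else q
def ray(c,uv,z):
    p=cv2.undistortPoints(np.array(uv,float).reshape(-1,1,2),c["mtx"],c["dist"]).reshape(-1,2)
    d=np.c_[p,np.ones(len(p))]@rot(c).T
    o=np.array(c["xyz"]);return o+d*((z-o[2])/d[:,2])[:,None]
def proj(c,P):
    M=rot(c).T;rv=cv2.Rodrigues(M)[0];return cv2.projectPoints(np.array(P,float).reshape(-1,1,3),rv,-M@np.array(c["xyz"]),c["mtx"],c["dist"])[0].reshape(-1,2)
E
python3 - <<'E'
from h import *
c=np.load("top1.npz");im=c["image"][210:370,235:435]
cv2.imwrite("pics/crop1.png",cv2.resize(im,None,fx=4,fy=3.75*4/3.75 if 0 else 3.75,interpolation=cv2.INTER_CUBIC))
g=cv2.cvtColor(c["image"],cv2.COLOR_BGR2GRAY)
m=(g<70).astype(np.uint8)
n,l,st,ce=cv2.connectedComponentsWithStats(m)
for i in range(1,n):
    x,y,w,h,a=st[i]
    if a>15 and 235<x<435 and 170<y<370: print(i,st[i],ce[i],ray(c,ce[i],.022)[0],ray(c,ce[i],0.022)[0][:2])
E
```

```text
72 [345 179  45  38 681] [365.65638767 198.60352423] [ 0.62146835 -0.29108687  0.022     ] [ 0.62146835 -0.29108687]
86 [252 214  39  54 884] [270.17081448 241.55542986] [ 0.5569724  -0.14767228  0.022     ] [ 0.5569724  -0.14767228]
91 [ 283  237  120   77 1762] [335.32803632 264.24233825] [ 0.52245904 -0.2435925   0.022     ] [ 0.52245904 -0.2435925 ]
118 [376 304  18  21 181] [382.33149171 314.82320442] [ 0.4474554  -0.31119123  0.022     ] [ 0.4474554  -0.31119123]
119 [389 309   9   8  56] [392.85714286 312.53571429] [ 0.45058146 -0.32679641  0.022     ] [ 0.45058146 -0.32679641]
126 [318 330  23  22 188] [329.37765957 340.56914894] [ 0.41135084 -0.23306568  0.022     ] [ 0.41135084 -0.23306568]
```

View pics/crop1.png

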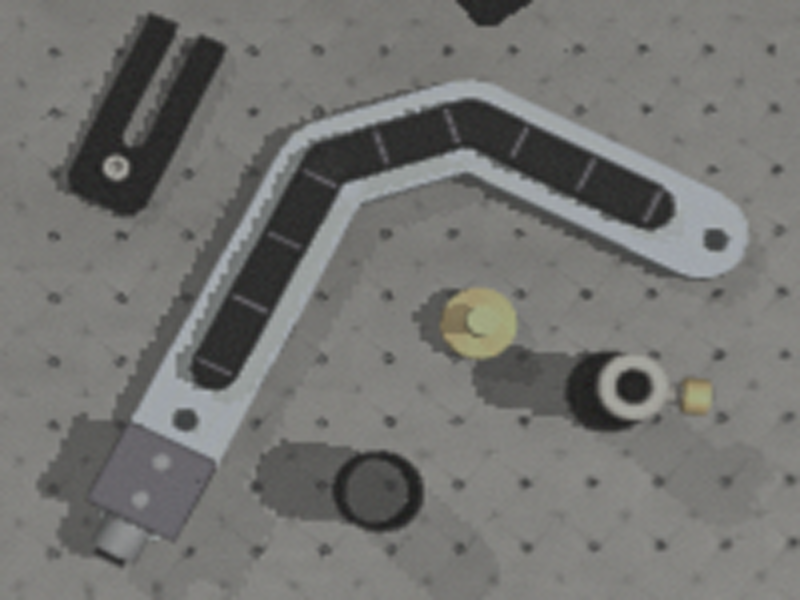

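```bash
cat >> h.py <<'E'
pl=np.array([[-65,57.5],[25,57.5],[65,17.5],[65,-57.5]])/1000
def along(s):
    L=np.r_[0,np.cumsum(np.linalg.norm(np.diff(pl,axis=0),axis=1))]
    return np.c_[np.interp(s,L,pl[:,0]),np.interp(s,L,pl[:,1])]
Ltot=.09+.08/np.sqrt(2)/1*1+.075
Ltot=.09+np.hypot(.04,.04)+.075
mk=along(np.linspace(0,Ltot,9))
def fit(A,B):
    a=A.mean(0);b=B.mean(0);U,S,V=np.linalg.svd((A-a).T@(B-b));Rm=(U@np.diag([1,np.sign(np.linalg.det(U@V))])@V).T
    return Rm,b-Rm@a
E
python3 - <<'E'
from h import *
c=np.load("top1.npz")
px=np.array([(213,367),(250,303),(285,240),(320,178),(381,146),(453,125),(520,142),(587,174),(653,205)],float)
uv=np.c_[(px[:,0]+.5)/4-.5+235,(px[:,1]+.5)/3.75-.5+210]
W=ray(c,uv,.022)[:,:2]
Rm,t=fit(mk,W);print("ang",np.degrees(np.arctan2(Rm[1,0],Rm[0,0])),t)
F=mk@Rm.T+t
print(np.c_[W,F,1000*np.linalg.norm(W-F,axis=1)].round(4))
# centroid of bar px (uniform ribbon)
print("scale",np.linalg.norm(W[0]-W[-1])/np.linalg.norm(mk[0]-mk[-1]))
print("verts",(pl@Rm.T+t).round(4))
np.savez("fit.npz",R=Rm,t=t)
# depth check on the bar and cross-check w/ scene camera
for (u,v) in uv.round().astype(int): 
    P=c["range_z"][v,u];print(round(float(P),4),end=" ")
s=np.load("scene1.npz");q=proj(s,np.c_[F,np.full(9,.022)]);im=s["image"].copy()
crop=cv2.resize(im[210:310,260:400],None,fx=5,fy=5,interpolation=cv2.INTER_CUBIC)
for p in q: cv2.circle(crop,tuple(((p+.5-[260,210])*5).astype(int)),3,(0,0,255),1)
cv2.imwrite("pics/scrop1.png",crop)
for n,p,z in (("knob",(479,322),.026),("lens",(377,490),.045),("post",(632,387),.061)):
    print(n,ray(c,[[(p[0]+.5)/4-.5+235,(p[1]+.5)/3.75-.5+210]],z))
E
```

```text
ang -27.847304877808646 [ 0.49062434 -0.25531373]
[[ 0.4597 -0.1733  0.46   -0.1741  0.8482]
 [ 0.4844 -0.187   0.4845 -0.187   0.1352]
 [ 0.5089 -0.2     0.509  -0.2     0.0577]
 [ 0.5333 -0.2132  0.5335 -0.2129  0.285 ]
 [ 0.5459 -0.2359  0.5457 -0.236   0.1919]
 [ 0.5541 -0.2628  0.5539 -0.2625  0.3954]
 [ 0.5471 -0.2876  0.5471 -0.2875  0.0895]
 [ 0.5341 -0.3123  0.5342 -0.312   0.2559]
 [ 0.5216 -0.3365  0.5212 -0.3365  0.3416]]
scale 1.0057187335908304
verts [[ 0.46   -0.1741]
 [ 0.5396 -0.2162]
 [ 0.5563 -0.2702]
 [ 0.5212 -0.3365]]
0.8693 0.8712 0.8797 0.8797 0.8854 0.8865 0.8842 0.886 0.8855 knob [[ 0.47587172 -0.27037062  0.026     ]]
lens [[ 0.4119794  -0.23102253  0.045     ]]
post [[ 0.44883431 -0.32000183  0.061     ]]
```

View pics/scrop1.png

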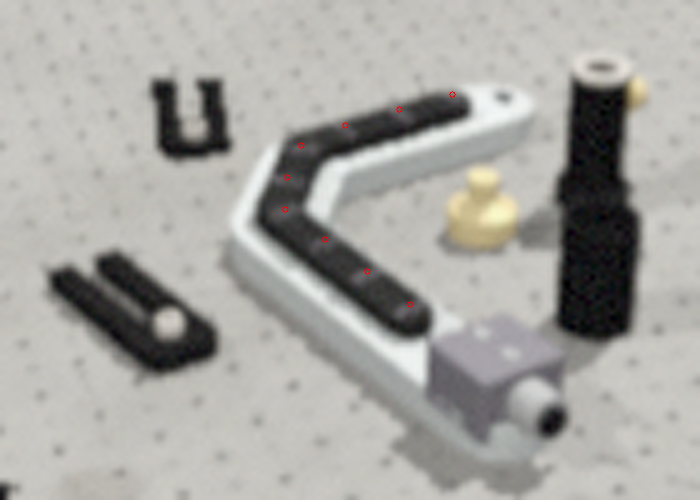

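Request:
arm_command([
  {"hand":-1,"xyz":[2.5,3.8,0],"yaw":0},
  {"hand":-1,"xyz":[5,7.6,-0.5],"yaw":0},
  {"hand":-1,"xyz":[7.5,11.4,-1],"yaw":0},
  {"hand":-1,"xyz":[10,15.2,-2],"yaw":0},
  {"hand":-1,"xyz":[12.5,19,-3],"yaw":0},
  {"hand":-1,"xyz":[15,22.8,-4],"yaw":0},
  {"hand":-1,"xyz":[17.5,26.6,-5],"yaw":0},
  {"hand":-1,"xyz":[20,30.4,-6],"yaw":0},
  {"hand":-1,"xyz":[22.5,34.2,-7],"yaw":0},
  {"hand":-1,"xyz":[25,38,-8],"yaw":0},
  {"hand":-1,"xyz":[27.5,41.8,-9],"yaw":0},
  {"hand":-1,"xyz":[29.6,45.4,-10],"yaw":0},
], force=20)

```text
t: 1.3
position: [0.4608, -0.173, 0.1309]
eef_rot: [-0.0, 0.992, 0.127, 0.0]
force: [-0.4, 0.3, -0.3]
opening: 0.0001
```

Request:
arm_command([
  {"hand":-1,"xyz":[0,0,-3]},
  {"hand":-1,"xyz":[0,0,-6]},
  {"hand":-1,"xyz":[0,0,-8.5]},
  {"hand":-1,"xyz":[0,0,-9]},
  {"hand":-1,"xyz":[0,0,-9]},
  {"hand":-1,"xyz":[0,0,-9]},
])

```text
schema error: expected keys hand, xyz, yaw
```

```bash
python3 - <<'E'
from h import *
from plant import ctrl
s=ctrl.sense();print(s["joint_positions"].round(3),s["position"].round(4),s["force"].round(2))
for n in("scene","top"):
    c=ctrl.camera(n)
    a=(255,200,150,120) if n=="scene" else (235,210,200,150)
    x,y,w,h=a
    cv2.imwrite(f"pics/{n}2.png",cv2.resize(c["image"][y:y+h,x:x+w],None,fx=4,fy=4,interpolation=cv2.INTER_CUBIC))
E
```

```text
[ 0.52   0.235 -0.283  2.011  0.082  0.906 -1.121] [ 0.4608 -0.173   0.1309] [-0.42  0.29 -0.25]
```

View pics/scene2.png

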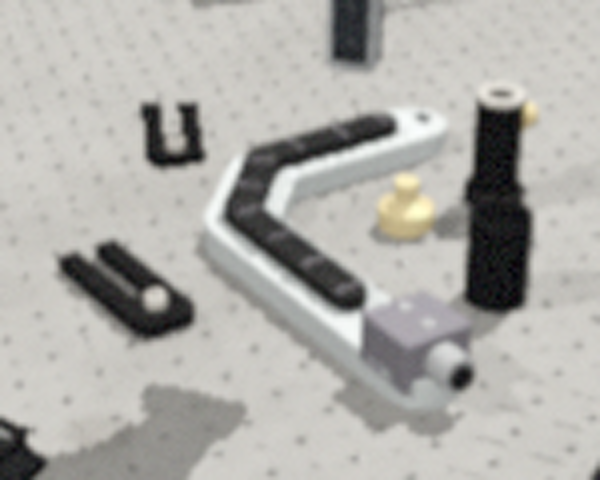

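View pics/top2.png

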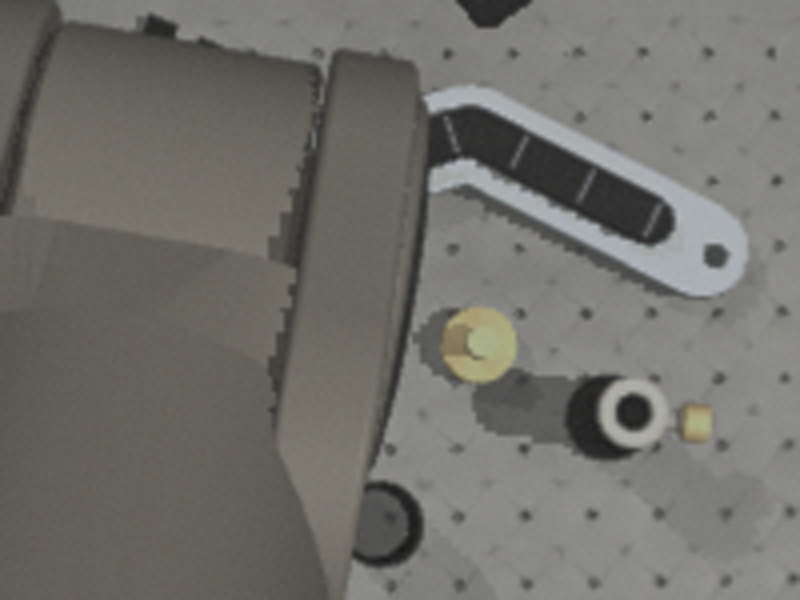

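The scene view shows the shut fingertips at crop pixel (350,62), hanging well above the strip. The loose things are where they were before.

Request:
arm_command([
  {"hand":-1,"xyz":[0,-0.1,-3],"yaw":0},
  {"hand":-1,"xyz":[0,-0.1,-6],"yaw":0},
  {"hand":-1,"xyz":[0,-0.1,-8.5],"yaw":0},
  {"hand":-1,"xyz":[0,-0.1,-9.5],"yaw":0},
  {"hand":-1,"xyz":[0,-0.1,-9.5],"yaw":0},
  {"hand":-1,"xyz":[0,-0.1,-9.5],"yaw":0},
])

```text
t: 2.0
position: [0.4604, -0.1765, 0.0371]
eef_rot: [0.0, 0.992, 0.127, 0.001]
force: [0.7, -0.7, -0.4]
opening: 0.0003
```

```bash
python3 - <<'E'
from h import *
from plant import ctrl
s=ctrl.sense();print(s["joint_positions"].round(3),s["position"].round(4),s["force"].round(2))
for n in("scene","wrist"):
    c=ctrl.camera(n)
    x,y,w,h=(255,200,150,120) if n=="scene" else (0,0,640,480)
    if n=="scene": print(proj(c,[s["position"],[.46,-.1741,.022]])-[x,y], "x4")
    k=4 if n=="scene" else 1
    cv2.imwrite(f"pics/{n}3.png",cv2.resize(c["image"][y:y+h,x:x+w],None,fx=k,fy=k,interpolation=cv2.INTER_CUBIC))
E
```

```text
[ 0.498  0.377 -0.259  2.081  0.147  0.699 -1.173] [ 0.4604 -0.1765  0.0371] [ 0.69 -0.71 -0.4 ]
[[87.29868226 62.5820067 ]
 [86.64720972 70.45403055]] x4
```

View pics/scene3.png

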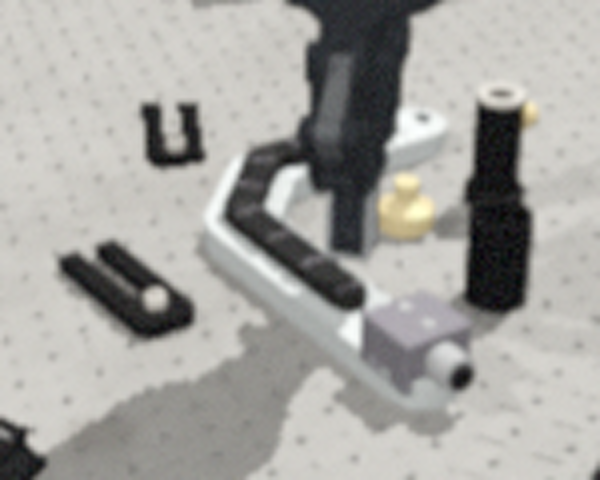

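View pics/wrist3.png

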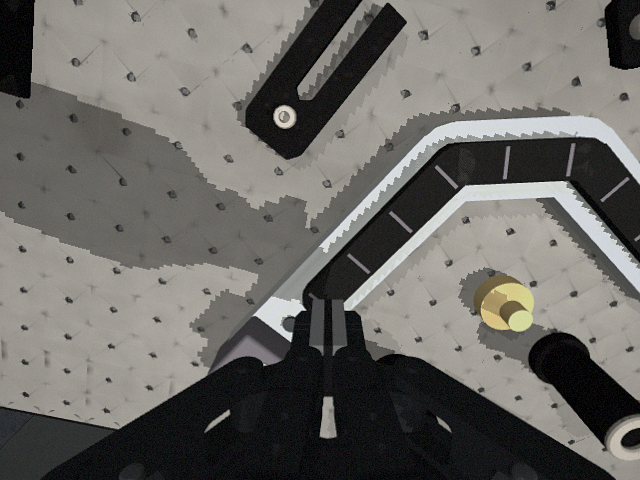

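```bash
python3 - <<'E'
from h import *
from plant import ctrl
f=np.load("fit.npz");F=mk@f["R"].T+f["t"]
s=ctrl.sense();c=ctrl.camera("wrist")
print(s["position"].round(4)); print(proj(c,np.c_[F,np.full(9,.022)])[:7].round(1))
px=[(358,264),(400.5,222),(446,176.5),(506.5,163),(571.5,160),(615,189)]
W=ray(c,px,.022)[:,:2];print(W.round(4),((W-F[1:7])*1000).round(1))
E
```

```text
[ 0.461  -0.1766  0.0376]
[[322.6 299. ]
 [361.2 261. ]
 [402.8 219.9]
 [447.9 175.5]
 [506.9 161.7]
 [570.  158.9]
 [613.3 188.1]]
[[ 0.4826 -0.186 ]
 [ 0.5078 -0.1992]
 [ 0.5329 -0.2123]
 [ 0.5452 -0.236 ]
 [ 0.5536 -0.2633]
 [ 0.5469 -0.2885]] [[-1.9  1.1]
 [-1.2  0.7]
 [-0.6  0.7]
 [-0.6 -0. ]
 [-0.2 -0.9]
 [-0.2 -1. ]]
```

Request:
arm_command([
  {"hand":-1,"xyz":[0,0.1,-0.6],"yaw":0},
  {"hand":-1,"xyz":[0,0.1,-1.1],"yaw":0},
  {"hand":-1,"xyz":[0,0.1,-1.3],"yaw":0},
  {"hand":-1,"xyz":[0,0.1,-1.3],"yaw":0},
  {"hand":-1,"xyz":[0,0.1,-1.3],"yaw":0},
])

```text
t: 2.65
position: [0.4598, -0.175, 0.0232]
eef_rot: [-0.0, 0.992, 0.127, -0.0]
force: [0.3, -0.4, 1.2]
opening: 0.0001
```

Request:
arm_command([
  {"hand":-1,"xyz":[0,0.05,-0.1],"yaw":0},
  {"hand":-1,"xyz":[0,0.05,-0.2],"yaw":0},
  {"hand":-1,"xyz":[0,0.05,-0.2],"yaw":0},
  {"hand":-1,"xyz":[0,0.05,-0.2],"yaw":0},
])

```text
t: 3.05
position: [0.4601, -0.1745, 0.0215]
eef_rot: [0.0, 0.992, 0.127, 0.0]
force: [-1.0, -0.0, 1.6]
opening: 0.0001
```

```bash
python3 - <<'E'
from plant import ctrl
s=ctrl.sense();print(s["position"].round(4),s["force"].round(2))
ctrl.camera("top")
s=ctrl.sense();print(s["position"].round(4),s["force"].round(2))
E
```

```text
[ 0.4601 -0.1745  0.0215] [-1.01 -0.01  1.59]
[ 0.46   -0.1745  0.0215] [-0.04  0.78  0.48]
```

Request:
arm_command([
  {"hand":-1,"xyz":[0,0,-0.1],"yaw":0},
  {"hand":-1,"xyz":[0,0,-0.2],"yaw":0},
  {"hand":-1,"xyz":[0,0,-0.25],"yaw":0},
  {"hand":-1,"xyz":[0,0,-0.25],"yaw":0},
  {"hand":-1,"xyz":[0,0,-0.25],"yaw":0},
])

```text
t: 3.6
position: [0.4601, -0.1745, 0.019]
eef_rot: [0.0, 0.992, 0.127, 0.0]
force: [0.1, 0.8, 3.7]
opening: -0.0001
```

```bash
python3 - <<'E'
from h import *
from plant import ctrl
z=[]
for i in range(6):
    c=ctrl.camera("scene")
    s=ctrl.sense();z.append(np.r_[s["position"],s["force"]])
print(np.mean(z,0).round(4),np.std(z,0).round(4))
cv2.imwrite("pics/scene4.png",cv2.resize(c["image"][200:320,255:405],None,fx=5,fy=5,interpolation=cv2.INTER_CUBIC))
E
```

```text
[ 0.4601 -0.1745  0.0189  0.2875  0.2445  3.3351] [0.     0.     0.     0.5558 0.4689 0.3878]
```

View pics/scene4.png

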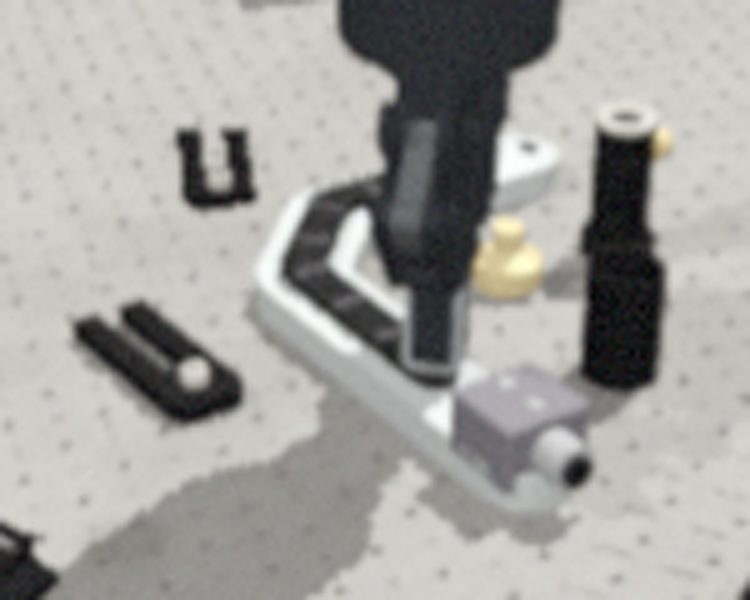

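The picture shows the fingertips on the bar by the terminal block, around (435,370). The bar is about 3 mm down at 3.3 N, so I'll slide along the first leg.

Request:
arm_command([
  {"hand":-1,"xyz":[0.5,-0.26,0],"yaw":0},
  {"hand":-1,"xyz":[1.1,-0.58,0],"yaw":0},
  {"hand":-1,"xyz":[1.7,-0.9,0],"yaw":0},
  {"hand":-1,"xyz":[2.3,-1.21,0],"yaw":0},
  {"hand":-1,"xyz":[2.9,-1.53,0],"yaw":0},
  {"hand":-1,"xyz":[3.5,-1.84,0],"yaw":0},
  {"hand":-1,"xyz":[4.1,-2.16,0],"yaw":0},
  {"hand":-1,"xyz":[4.7,-2.48,0],"yaw":0},
  {"hand":-1,"xyz":[5,-2.64,0],"yaw":0},
  {"hand":-1,"xyz":[5,-2.64,0],"yaw":0},
])

```text
t: 4.9
position: [0.5111, -0.2015, 0.019]
eef_rot: [0.001, 0.992, 0.127, 0.001]
force: [-0.3, -0.4, 2.9]
opening: 0.0002
```

Request:
arm_command([
  {"hand":-1,"xyz":[0.6,-0.31,0],"yaw":0},
  {"hand":-1,"xyz":[1.2,-0.62,0],"yaw":0},
  {"hand":-1,"xyz":[1.8,-0.94,0],"yaw":0},
  {"hand":-1,"xyz":[2.3,-1.2,0],"yaw":0},
  {"hand":-1,"xyz":[2.7,-1.4,0],"yaw":0},
  {"hand":-1,"xyz":[2.9,-1.55,0],"yaw":0},
  {"hand":-1,"xyz":[3.05,-1.85,0],"yaw":0},
  {"hand":-1,"xyz":[3.2,-2.35,0],"yaw":0},
  {"hand":-1,"xyz":[3.4,-2.95,0],"yaw":0},
  {"hand":-1,"xyz":[3.55,-3.5,0],"yaw":0},
  {"hand":-1,"xyz":[3.55,-3.5,0],"yaw":0},
])

```text
t: 6.0
position: [0.5461, -0.2378, 0.0191]
eef_rot: [0.001, 0.992, 0.126, 0.001]
force: [0.6, -1.0, 2.8]
opening: 0.0001
```

```bash
python3 - <<'E'
from h import *
from plant import ctrl
z=[]
for i in range(4):
    c=ctrl.camera("wrist")
    s=ctrl.sense();z.append(np.r_[s["position"],s["force"]])
print(np.mean(z,0).round(4))
cv2.imwrite("pics/wrist5.png",c["image"])
E
```

```text
[ 0.546  -0.2377  0.0193  0.9756 -2.1235  2.5937]
```

View pics/wrist5.png

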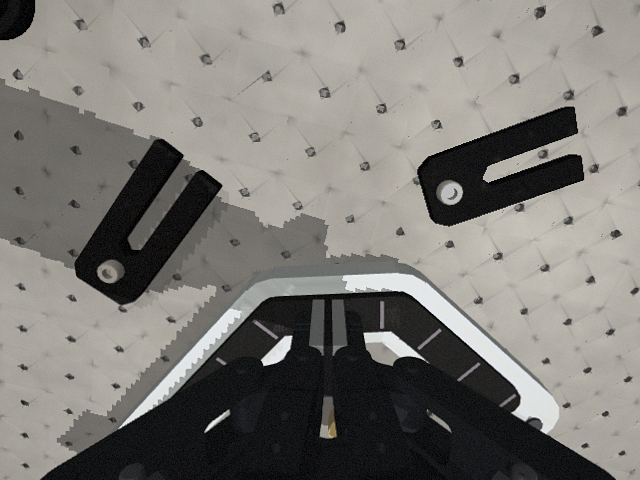

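The fingertips sit on the bar between marks 4 and 6, near pixel (328,300). Next come the second bend and mark 7, commanded slightly lower.

Request:
arm_command([
  {"hand":-1,"xyz":[0.15,-0.5,-0.04],"yaw":0},
  {"hand":-1,"xyz":[0.34,-1.1,-0.04],"yaw":0},
  {"hand":-1,"xyz":[0.53,-1.7,-0.04],"yaw":0},
  {"hand":-1,"xyz":[0.72,-2.3,-0.04],"yaw":0},
  {"hand":-1,"xyz":[0.88,-2.8,-0.04],"yaw":0},
  {"hand":-1,"xyz":[1.0,-3.2,-0.04],"yaw":0},
  {"hand":-1,"xyz":[0.98,-3.5,-0.04],"yaw":0},
  {"hand":-1,"xyz":[0.78,-3.9,-0.04],"yaw":0},
  {"hand":-1,"xyz":[0.52,-4.4,-0.04],"yaw":0},
  {"hand":-1,"xyz":[0.3,-4.85,-0.04],"yaw":0},
  {"hand":-1,"xyz":[0.15,-5.15,-0.04],"yaw":0},
  {"hand":-1,"xyz":[0.15,-5.15,-0.04],"yaw":0},
])

```text
t: 7.4
position: [0.5464, -0.2887, 0.0186]
eef_rot: [0.001, 0.992, 0.127, -0.0]
force: [1.1, 1.2, 3.4]
opening: -0.0001
```

Request:
arm_command([
  {"hand":-1,"xyz":[-0.25,-0.48,0],"yaw":0},
  {"hand":-1,"xyz":[-0.55,-1.05,0],"yaw":0},
  {"hand":-1,"xyz":[-0.85,-1.62,0],"yaw":0},
  {"hand":-1,"xyz":[-1.15,-2.19,0],"yaw":0},
  {"hand":-1,"xyz":[-1.45,-2.76,0],"yaw":0},
  {"hand":-1,"xyz":[-1.75,-3.33,0],"yaw":0},
  {"hand":-1,"xyz":[-2.05,-3.9,0],"yaw":0},
  {"hand":-1,"xyz":[-2.35,-4.45,0],"yaw":0},
  {"hand":-1,"xyz":[-2.55,-4.85,0],"yaw":0},
  {"hand":-1,"xyz":[-2.55,-4.85,0],"yaw":0},
  {"hand":-1,"xyz":[-2.55,-4.85,0],"yaw":0},
])

```text
t: 8.5
position: [0.5205, -0.3374, 0.0185]
eef_rot: [0.001, 0.992, 0.127, -0.001]
force: [-0.5, -1.4, 3.7]
opening: -0.0
```

```bash
python3 - <<'E'
from h import *
from plant import ctrl
z=[]
for i in range(4):
    c=ctrl.camera("scene")
    s=ctrl.sense();z.append(np.r_[s["position"],s["force"]])
print(np.mean(z,0).round(4))
cv2.imwrite("pics/scene6.png",cv2.resize(c["image"][200:320,255:405],None,fx=5,fy=5,interpolation=cv2.INTER_CUBIC))
E
```

```text
[ 0.5205 -0.3374  0.0185 -1.1885 -2.7861  3.445 ]
```

View pics/scene6.png

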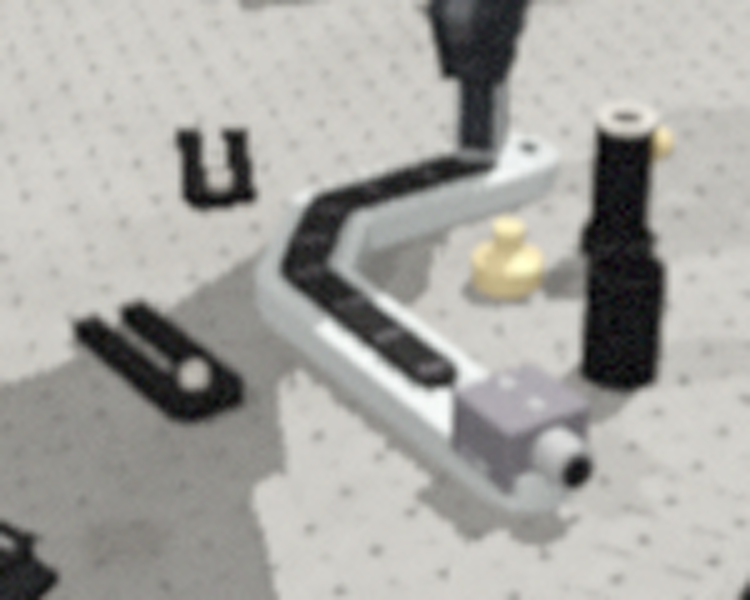

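The fingertips are on mark 9 at the round end, near pixel (480,150), and the bar is still pressed. Next I'll lift clear.

Request:
arm_command([
  {"hand":-1,"xyz":[0,0,0.5],"yaw":0},
  {"hand":-1,"xyz":[0,0,2],"yaw":0},
  {"hand":-1,"xyz":[0,0,4.5],"yaw":0},
  {"hand":-1,"xyz":[0,0,7.5],"yaw":0},
  {"hand":-1,"xyz":[0,0,10],"yaw":0},
  {"hand":-1,"xyz":[0,0,12],"yaw":0},
  {"hand":-1,"xyz":[0,0,12],"yaw":0},
  {"hand":-1,"xyz":[0,0,12],"yaw":0},
  {"hand":-1,"xyz":[0,0,12],"yaw":0},
])

```text
t: 9.6
position: [0.5206, -0.3351, 0.1373]
eef_rot: [-0.001, 0.992, 0.127, -0.001]
force: [0.3, -0.7, -0.7]
opening: -0.0
```

```bash
python3 - <<'E'
from h import *
from plant import ctrl
c=ctrl.camera("scene");a=np.load("scene1.npz")["image"];d=cv2.absdiff(a,c["image"]).max(2)
s=ctrl.sense();print(s["t"],s["position"].round(4),s["force"].round(2))
v=np.hstack([a[200:320,255:405],c["image"][200:320,255:405]])
cv2.imwrite("pics/scene7.png",cv2.resize(v,None,fx=2.6,fy=2.6,interpolation=cv2.INTER_CUBIC))
E
```

```text
9.65 [ 0.5205 -0.3352  0.1371] [-0.46 -0.1  -0.47]
```

View pics/scene7.png

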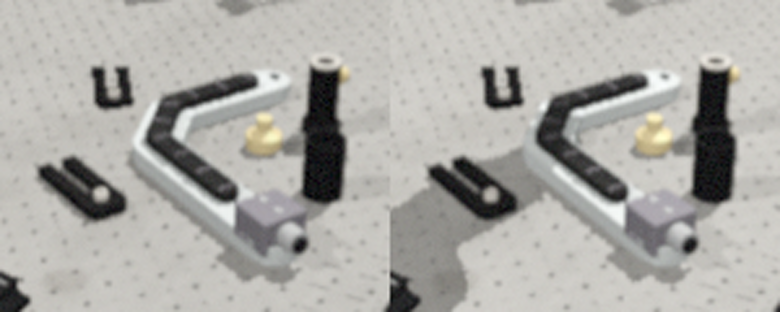

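Before (left) and after (right), the loose things look the same, the bar is back up, and the arm is clear.

```bash
python3 -c "
from plant import ctrl
print(ctrl.job_done())"
```

```text
the job is handed in; nothing more can be done
None
```

I ran the shut fingertips along the bar from mark 1 to mark 9, round both bends, then lifted clear and handed the job in at about 9.7 s. No verdict was reported.

- **Finding the strip:** I located the marks in the top camera and fitted them to the given geometry, with a worst error of 0.85 mm. The wrist camera agreed to about 2 mm or better, and the scene camera agreed by eye.
- **Pressing:** At each of the five stops along the bar the tip was 2.7–3.5 mm below its rest height, with 2.6–3.7 N upward. That is well short of the 6.7 mm and 20 N limits. I had no direct reading of how far the bar went down, and between stops I only commanded the height.
- **Position:** The measured tip was within about 2.5 mm of marks 1, 3, 5, 7 and 9 when I stopped near them. Marks 2, 4, 6 and 8 were passed while moving, so I have no separate reading for them.
- **Disagreement:** Sideways force reached 2–3 N at marks 5 and 9, probably friction with the arm lagging 1–2 mm behind the commanded path. It was harmless.
- **Last check:** The tip was at 137 mm height and the force was back to noise. By eye, the before and after scene pictures showed the bar back up and the loose things standing where they began; I did not measure any shift.

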